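# Find the rocking lid on the cheese counter and push it home

### The arm

A 6-joint arm with a two-finger parallel gripper is mounted at the origin on the work surface. World frame = base frame: x ahead of the robot, y to its left, z up, the work surface at z = 0. Lengths are in m, angles in rad, forces in N, time in s.
With the tool pointing down it reaches from about 0.325 to 0.85 m from the base axis. Payload 4.4 kg.
Tool frame: the origin (TCP) lies midway between the tips of the shut fingers; the grasp point (between the pads) lies 19 mm behind it; z points along the fingers, y is the line along which they close (so a half turn about z gives the same grasp; the last joint's range is limited). The gripper opens to 94 mm and grips with 3 to 60 N. Pads are 16 mm wide; open, the fingers measure 119 mm over their backs; the gripper's body (75 mm by 177 mm) begins 78 mm behind the grasp point.
Start: joints at [-1.395, 0.207, 1.542, -0, 1.393, -0.15], TCP at [0.184, -0.545, 0.205] pointing down, gripper open.
Joint ranges: [-2.73, 2.73], [-0.86, 2.22], [0.23, 2.46], [-1.11, 4.25], [0.08, 2.63], [-2.82, 2.82]. Speed limits (rad/s): [2.79, 2.79, 3.14, 3.14, 3.14, 3.14].

### API

Orientations are given as a rotation vector (axis times angle).
In Python, from workcell import env, jaws, snapshot, workorder, finder gives the robot as it stands. Calls block until the motion is done:
- env.move_to(position, orientation): joint-space move of the TCP to a pose.
- env.move_straight(position, rot=None, rate=0.15): straight line of the TCP; rot=None keeps the orientation; rate is the mean speed in m/s.
- env.set_joints(angles): joint-space move.
- jaws.command_gripper(opening, strength=None): opening from 0.0 (shut) to 1.0 (fully open); strength is the grip in N (None keeps the last); returns when the fingers have stopped.
- env.pause(seconds).
- env.inverse_kinematics(position, orientation): joint angles nearest the present ones, or None.
- env.sense(): the state.
- snapshot(name): name is "scene" or "top" or "wrist"; returns a dict with "frame" (480x640x3 uint8, red, green, blue), "range_z" (480x640 float32, m along the optical axis (not along the pixel's ray), 0 where there is no reading), "mtx" (3x3 intrinsics, pixels), "D" ([k1, k2, p1, p2, k3] as OpenCV has them; the pictures are not rectified), "R" (3x3) and "t" (3): a world point X has camera coordinates R X + t. Camera axes: x right, y down, z forward; pixel columns grow to the right and rows downward; lengths in m; the calibration is good to about 2 mm. A picture is of the moment at which its call begins.
A pose or a line that the arm cannot do raises env.PlanningError and nothing moves.
- workorder.job_done(): hands the job in; it is judged then, once.
Trained networks look in the newest picture that a camera, given by its name, has taken for a name from the list of things; names that differ only in an ending like _2 or _b are one class to them, and where a whole thing is asked for, a point or a joint stands for the part that bears it (a point fixed in the world has none). Each returns a list of dicts, best first, with "score" (0 to 1); they miss things now and then, are a little off and sometimes report something else, mostly with a low value. They report only what shows in the picture. A call takes as long as a camera call.
- finder.masks_of(thing, camera): "mask" (480x640 bool, what is visible of it) and "rect" ([centre column, centre row, width, height] in pixels, round what is visible of it).
The state is a dict: "t": time; "joints": joint angles; "qd": joint speeds; "joint_torque": joint torques, N m; "position": TCP position; "orientation": TCP orientation; "wrist_force": force on the tool from outside, world axes, zero at the start; "torque": the same for the moment, N m; "grip_width": opening from 0.0 (shut) to 1.0 (fully open); "finger_force": force on a finger pad.
Only numpy, scipy, OpenCV 4.12 (cv2) and the standard library are available. Lean on these libraries where they do the work, as an engineer would, in place of code of your own. Each camera call takes 0.05 s, during which the arm holds its last target. There are 200 camera calls.

### The job

One of the four wooden lids on the white crocks is not in its crock and rocks under the finger. Press with a fingertip near the edges of the lids until you find the one that rocks, then push that lid across with the fingers until it drops in and lies fully home and flat, like the other three. Lift no lid, and leave the other things on the counter where they are.

Things in the scene. Friction and masses are not known exactly. Their poses are not given: they have to be found in the camera images.
- lid_a: one of four identical loose wooden lids, 0.15 to 0.25 kg, each on its own white crock. Origin: centre of the underside of its board; x, y along the board's sides, z up. Board 112 x 112 mm, 10 mm thick; on the middle of its upper face a round steel knob 24 mm across, 24 mm tall; under the board a centred square plug 86 x 86 mm, 7 mm deep
- lid_b: lid like lid_a, same origin and axes. The four square crocks are fixed, turned like their lids, 106 mm outside, open top 90 mm (walls 8 mm), of different heights, 75 to 95 mm. A lid that is home has its plug inside the crock (2 mm of play all round) and its board flat on the rim; it does not move when pressed
- lid_c: lid like lid_a, same origin and axes. The lid that is not home may stand at any of the four places. It lies almost level, but shifted 5 to 7 mm along each of its two directions (towards one of its corners), so that its plug stands on two adjoining walls and it sits 7 mm too high. Pushed back towards the opposite corner by its knob or edges (1 to 3 N) it drops in
- lid_d: lid like lid_a, same origin and axes. Pressed lightly on the corner opposite to its shift, the lid that is not home rocks: that corner dips about 6 mm (tilt about 0.09 rad), the middles of the two sides meeting there about 3 mm; elsewhere it is firm. It is to be pushed towards the corner that dips
- jar: bystander: small amber glass jar with a brass cap, 56 mm across, 75 mm tall. Origin: centre of its underside
- goat_log: bystander: white goat's cheese standing upright, 48 mm across, 60 mm tall. Origin: centre of its underside
- price_clip: bystander: steel price clip: round foot 52 mm across, thin stem and white card, 100 mm tall. Origin: centre of its underside
- soft_cheese: bystander: round soft cheese wrapped in white paper, 92 mm across, 34 mm tall. Origin: centre of its underside
- orange_round: bystander: round orange cheese, 88 mm across, 34 mm tall. Origin: centre of its underside
- comte_piece: bystander: yellow block of hard cheese with a brown rind at one end, 91 x 45 mm, 50 mm tall. Origin: centre of its underside

How it is judged:
By the outcome, as a careful person would: the job done as asked, in the order asked, and still so for the second after the job is handed in, with the robot touching nothing.
It also fails if it takes over 72 s, if anything falls off the work surface, if the arm or the gripper's body presses on something with over 40 N, if the wrist force passes 120 N, or if a joint passes its speed limit or range.

## Working session

There is one attempt and no reset: what is moved stays moved. The work goes in short steps, each a Python script; the robot and the scene stay as the last script left them, time stands still between calls to the robot, and variables do not carry over. Pictures are saved under pics/ and viewed, at most 10 in all, crops included, and the job is handed in when it is done.

```bash
mkdir -p pics; ls; cat > h.py <<'E'
import numpy as np, cv2
from workcell import env, jaws, snapshot, workorder, finder
def cloud(s):
    z=s["range_z"]; v,u=np.mgrid[:480,:640]
    p=cv2.undistortPoints(np.stack([u.ravel(),v.ravel()],1).astype(np.float32)[:,None],s["mtx"],s["D"])[:,0]
    zz=z.ravel()[:,None]; c=np.hstack([p*zz,zz])
    w=(c-s["t"])@s["R"]; w[zz[:,0]<=0]=np.nan
    return w.reshape(480,640,3)
def save(n,im): cv2.imwrite("pics/"+n+".png",im[:,:,::-1])
E
python3 - <<'E'
from h import *
for c in("scene","top"):
    s=snapshot(c); save(c,s["frame"]); W=cloud(s); np.save(c+".npy",W)
    print(c,"cam",-s["R"].T@s["t"])
    for n in("lid_a","jar","goat_log","price_clip","soft_cheese","orange_round","comte_piece"):
        for m in finder.masks_of(n,c)[:5]:
            p=W[m["mask"]]; p=p[~np.isnan(p[:,0])]
            print(n,round(m["score"],2),np.round(m["rect"]),np.median(p,0).round(3),np.percentile(p[:,2],[50,90,98]).round(3))
E
```

```text
pics
scene cam [0.95862087 0.62846796 1.12475598]
lid_a 0.92 [420. 341.  57.  55.] [0.504 0.332 0.096] [0.096 0.1   0.121]
lid_a 0.85 [271. 134.  56.  41.] [ 0.455 -0.338  0.099] [0.099 0.103 0.122]
lid_a 0.69 [346. 274.  70.  58.] [0.541 0.117 0.093] [0.093 0.097 0.116]
lid_a 0.56 [275. 208.  50.  39.] [ 0.577 -0.119  0.104] [0.104 0.108 0.128]
jar 0.84 [323. 179.  21.  28.] [ 0.4   -0.174  0.054] [0.054 0.077 0.079]
goat_log 0.71 [412. 283.  27.  31.] [0.406 0.197 0.056] [0.056 0.062 0.063]
price_clip 0.85 [358. 222.  21.  38.] [ 0.402 -0.003  0.012] [0.012 0.083 0.099]
soft_cheese 0.97 [251. 291.  36.  42.] [0.709 0.002 0.032] [0.032 0.035 0.037]
orange_round 0.92 [209. 205.  30.  33.] [ 0.673 -0.267  0.033] [0.033 0.037 0.039]
comte_piece 0.76 [325. 384.  48.  52.] [0.702 0.282 0.049] [0.049 0.052 0.054]
top cam [0.3385495  0.00359679 1.14049313]
lid_a 0.96 [393. 237.  73.  72.] [ 0.569 -0.126  0.104] [0.104 0.107 0.127]
lid_a 0.95 [164. 276.  73.  71.] [0.497 0.327 0.096] [0.096 0.099 0.119]
lid_a 0.89 [278. 254.  55.  55.] [0.53  0.109 0.093] [0.093 0.096 0.116]
lid_a 0.89 [507. 296.  70.  63.] [ 0.446 -0.344  0.098] [0.098 0.101 0.121]
jar 0.77 [422. 329.  33.  29.] [ 0.387 -0.182  0.074] [0.074 0.077 0.078]
jar 0.59 [393. 237.  73.  72.] [ 0.568 -0.126  0.104] [0.104 0.107 0.127]
goat_log 0.65 [235. 328.  28.  26.] [0.394 0.185 0.059] [0.059 0.062 0.064]
price_clip 0.81 [333. 326.  23.  23.] [ 0.397 -0.007  0.011] [0.011 0.068 0.099]
soft_cheese 0.79 [333. 187.  44.  50.] [ 0.697 -0.007  0.031] [0.031 0.035 0.037]
orange_round 0.96 [456. 200.  45.  44.] [ 0.661 -0.277  0.033] [0.033 0.036 0.037]
comte_piece 0.6 [200. 187.  28.  49.] [0.69  0.272 0.049] [0.049 0.052 0.054]
```

```bash
cat > fit.py <<'E'
from h import *
for c in("scene","top"):
    s=snapshot(c); W=cloud(s)
    for m in sorted(finder.masks_of("lid_a",c)[:4],key=lambda m:m["rect"][0]):
        M=m["mask"].astype(np.uint8)
        p=W[m["mask"]]; p=p[~np.isnan(p[:,0])]; z=np.median(p[:,2])
        # outline pixels projected on plane z
        M=cv2.resize(M*255,None,fx=1,fy=1)
        k=max(cv2.findContours(M,0,1)[0],key=len)[:,0].astype(np.float32)
        r=cv2.undistortPoints(k[:,None],s["mtx"],s["D"])[:,0]; d=np.hstack([r,np.ones((len(r),1))])@s["R"]
        o=-s["R"].T@s["t"]; q=o+d*((z-o[2])/d[:,2])[:,None]
        a=cv2.minAreaRect((q[:,:2]*1000).astype(np.float32))
        b=p[abs(p[:,2]-z)<.006]
        a2=cv2.minAreaRect((b[:,:2]*1000).astype(np.float32))
        print(c,"z",z.round(4),[np.round(x,1) for x in a],[np.round(x,1) for x in a2])
        # tilt
        C=np.c_[b[:,:2]-b[:,:2].mean(0),np.ones(len(b))]; print("  plane",np.linalg.lstsq(C,b[:,2],rcond=None)[0].round(4))
    if c=="top":
        f=cv2.resize(s["frame"][150:380,110:570],None,fx=1.73,fy=1.73,interpolation=2); save("topcrop",f)
E
python3 fit.py
```

```text
scene z 0.0989 [array([ 451.8, -343.3]), array([116.9, 120.5]), np.float64(8.1)] [array([ 449.8, -344.7]), array([114.6, 115.4]), np.float64(7.7)]
  plane [-0.0005 -0.0026  0.0989]
scene z 0.1043 [array([ 575.2, -122.8]), array([114.3, 112.6]), np.float64(56.4)] [array([ 574. , -125.5]), array([117.1, 111.7]), np.float64(57.5)]
  plane [-0.0031 -0.0049  0.1041]
scene z 0.093 [array([537.3, 112.9]), array([116.7, 116.7]), np.float64(89.2)] [array([535.7, 111.1]), array([114.9, 114.6]), np.float64(89.2)]
  plane [-0.0012 -0.0025  0.0929]
scene z 0.0963 [array([501.8, 330.1]), array([117.8, 112.8]), np.float64(49.7)] [array([500.6, 328.9]), array([114.6, 113.6]), np.float64(50.5)]
  plane [-0.0106 -0.0091  0.0963]
top z 0.0927 [array([533.5, 108.6]), array([116.8, 116.3]), np.float64(88.9)] [array([532.6, 109.7]), array([111.6, 111.2]), np.float64(89.1)]
  plane [0.0008 0.001  0.0927]
top z 0.0106 [array([398.2,  -6.7]), array([48.4, 47.8]), np.float64(88.9)] [array([398.5,  -6.7]), array([48.6, 48.2]), np.float64(88.5)]
  plane [ 0.0003 -0.0068  0.0101]
top z 0.1037 [array([ 569. , -126.9]), array([113.1, 113.1]), np.float64(56.6)] [array([ 570.2, -127. ]), array([112., 113.]), np.float64(56.9)]
  plane [0.     0.0011 0.1035]
top z 0.0976 [array([ 447.3, -345.2]), array([111.8, 117. ]), np.float64(7.5)] [array([ 447.4, -346.4]), array([111.9, 115. ]), np.float64(7.4)]
  plane [-0.      0.0008  0.0975]
```

View pics/topcrop.png

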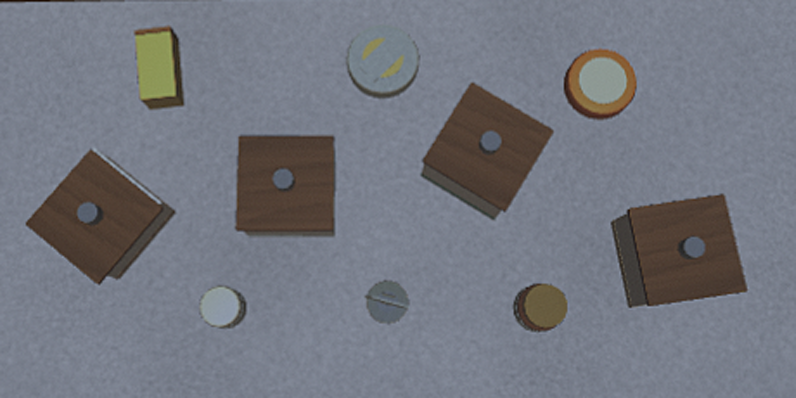

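View pics/scene.png

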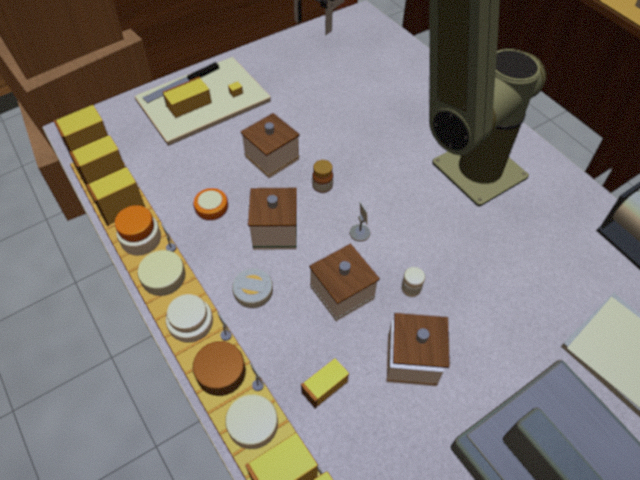

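```bash
cat >> h.py <<'E'
from scipy.spatial.transform import Rotation as Ro
def down(yaw): return (Ro.from_euler("z",yaw)*Ro.from_euler("x",np.pi)).as_rotvec()
def best(pos,yaw,step=np.pi):
    c=[(y,env.inverse_kinematics(pos,down(y))) for y in yaw+step*np.arange(-3,4) if abs(y)<7]
    c=[(y,j) for y,j in c if j is not None]
    now=np.array(env.sense()["joints"])
    return down(min(c,key=lambda k:abs(np.array(k[1])-now).max())[0])
def press(p,ztop,fmax=4,travel=.009):
    "press down at xy p from 8 mm above; returns contact z, last z, force"
    env.move_straight([p[0],p[1],ztop+.008])
    f0=np.array(env.sense()["wrist_force"]); zc=None; log=[]
    z=ztop+.006
    while z>ztop-.018:
        env.move_straight([p[0],p[1],z],rate=.03)
        s=env.sense(); f=s["wrist_force"][2]-f0[2]; log.append((round(s["position"][2],4),round(f,1)))
        if zc is None and f>.8: zc=z
        if f>fmax or (zc and zc-z>=travel): break
        z-=.0007
    env.move_straight([p[0],p[1],ztop+.02])
    return zc,log[-14:]
E
python3 - <<'E'
from h import *
jaws.command_gripper(0.0,20)
p=[.499,.328,.27]; env.move_to(p,best(p,np.radians(50),np.pi/2))
s=snapshot("wrist"); save("w1",s["frame"]); W=cloud(s); np.save("w1.npy",W)
st=env.sense(); print(st["t"],np.round(st["joints"],2),st["position"],st["wrist_force"],-s["R"].T@s["t"])
for m in finder.masks_of("lid_a","wrist")[:3]:
    q=W[m["mask"]];q=q[~np.isnan(q[:,0])]; z=np.median(q[:,2]); b=q[abs(q[:,2]-z)<.005]
    print(m["score"],m["rect"],z,cv2.minAreaRect((b[:,:2]*1000).astype(np.float32)))
E
```

```text
5.7167 [ 0.44  0.21  1.4  -0.    1.53 -0.44] [0.49941269 0.32731764 0.26988858] [-1.0466736  -0.92600646 -0.26853247] [0.44136513 0.37700277 0.44984459]
0.71 [166.8, 372.0, 105.6, 126.3] 0.09363258409529873 ((536.9525756835938, 110.50717163085938), (113.06871795654297, 112.83238220214844), 89.44567108154297)
```

View pics/w1.png

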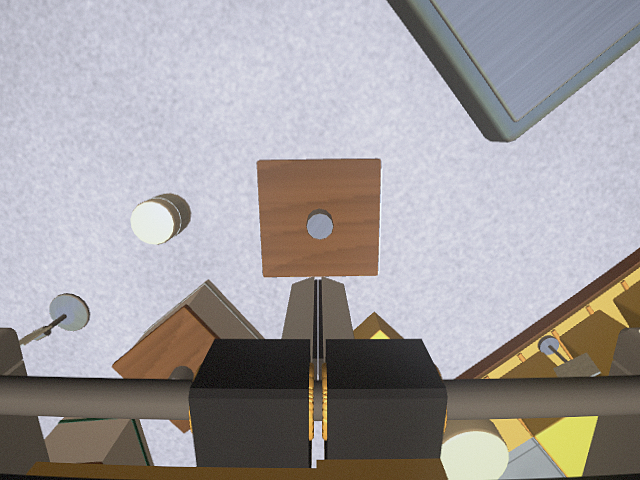

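```bash
python3 - <<'E'
from h import *
W=np.load("w1.npy")[140:290,230:400]; q=W.reshape(-1,3); q=q[q[:,2]>.06]; z=np.median(q[(q[:,2]>.085)&(q[:,2]<.105)][:,2])
b=q[abs(q[:,2]-z)<.004]; k=q[q[:,2]>z+.018]
print(z,cv2.minAreaRect((b[:,:2]*1000).astype(np.float32)),"knob",k.mean(0),k[:,2].max())
for c in("scene","top"):
    w=np.load(c+".npy").reshape(-1,3); r=w[(np.hypot(w[:,0]-.499,w[:,1]-.329)<.1)&(w[:,2]>.03)]
    rb=r[abs(r[:,2]-.0962)<.004]; kk=r[r[:,2]>.115]; print(c,cv2.minAreaRect((rb[:,:2]*1000).astype(np.float32)),kk.mean(0), np.histogram(r[:,2],np.arange(.03,.13,.005))[0])
E
```

```text
0.09661388449624851 ((501.45001220703125, 328.6268310546875), (112.30307006835938, 112.38561248779297), 50.880428314208984) knob [0.49724709 0.33125693 0.19639732] 0.2880624262013287
scene ((500.04742431640625, 328.8223571777344), (116.28694915771484, 113.16156768798828), 49.6350212097168) [0.50215985 0.3290663  0.12022379] [  67   74   51   60   68   57   69   63   76  211  118   36  744 1880
   88   14   16   45   68]
top ((498.1555480957031, 328.3673095703125), (112.11830139160156, 111.37254333496094), 50.47727966308594) [0.49866274 0.32812898 0.11946654] [  31   43   29   40   25    5    5    2    9   55   31   16  977 1972
   64   11   11   73   43]
```

```bash
cat > p.py <<'E'
from h import *
c=np.array([.500,.3285]); 
for d in (-84.5,5.5):
    a=np.radians(d); p=c+.062*np.array([np.cos(a),np.sin(a)])
    r=best([p[0],p[1],.14],a+np.pi/2*0,np.pi)   # tool y across the diagonal
    env.move_straight([p[0],p[1],.15],rot=r,rate=.2)
    print(d,press(p,.0965), env.sense()["t"])
E
python3 p.py
```

```text
-84.5 (0.09549999999999995, [(np.float64(0.1036), np.float64(-1.4)), (np.float64(0.102), np.float64(-2.2)), (np.float64(0.101), np.float64(-1.4)), (np.float64(0.1003), np.float64(-0.8)), (np.float64(0.0996), np.float64(-1.1)), (np.float64(0.0989), np.float64(-2.2)), (np.float64(0.0982), np.float64(-1.6)), (np.float64(0.0975), np.float64(-0.7)), (np.float64(0.0968), np.float64(-1.8)), (np.float64(0.0963), np.float64(-0.9)), (np.float64(0.0962), np.float64(4.2))]) 10.1833
5.5 (0.10250000000000001, [(np.float64(0.1038), np.float64(1.6)), (np.float64(0.1021), np.float64(0.8)), (np.float64(0.101), np.float64(1.8)), (np.float64(0.1003), np.float64(-0.0)), (np.float64(0.0996), np.float64(0.5)), (np.float64(0.0989), np.float64(1.1)), (np.float64(0.0982), np.float64(1.5)), (np.float64(0.0975), np.float64(1.6)), (np.float64(0.0968), np.float64(0.1)), (np.float64(0.0961), np.float64(1.4)), (np.float64(0.0954), np.float64(1.4)), (np.float64(0.0947), np.float64(1.3)), (np.float64(0.094), np.float64(-0.6)), (np.float64(0.0933), np.float64(1.0))]) 16.15
```

```bash
cat > q.py <<'E'
from h import *
F=lambda n=6:np.mean([(env.pause(.02),env.sense()["wrist_force"])[1] for _ in range(n)],0)
c=np.array([.500,.3285]); a=np.radians(5.5); u=np.array([np.cos(a),np.sin(a)])
p=c+.062*u; f0=F()
for z in(.100,.0955,.0935,.092,.091):
    env.move_straight([*p,z],rate=.05); f=F()-f0; print(z,f.round(1))
    if f[2]>3: break
s=snapshot("wrist")
env.move_straight([*p,.15],rate=.2)
b=c-.034*u; env.move_straight([*b,.15],rate=.2); env.move_straight([*b,.1025],rate=.1); f0=F(); print("f0",f0.round(1))
for d in np.arange(.028,-.001,-.0015 ):
    q=c-d*u; env.move_straight([*q,.1025],rate=.03); f=F(3)-f0; al=f[:2]@u
    print(round(d,4),f.round(1),end="; ")
    if al<-8: break
print(env.sense()["t"])
env.move_straight([*(c-(d+.006)*u),.1025],rate=.05); b=c-.04*u
env.move_straight([*(c-(d+.006)*u),.2],rate=.2)
for n in("scene","top"):
    w=cloud(snapshot(n)).reshape(-1,3); r=w[np.hypot(*(w[:,:2]-c).T)<.1]; rb=r[(r[:,2]>.084)&(r[:,2]<.1)]
    print(n,np.median(rb[:,2]),cv2.minAreaRect((rb[:,:2]*1000).astype(np.float32)))
E
python3 q.py
```

```text
0.1 [ 0.4  0.4 -0.1]
0.0955 [-0.1  0.2  0.1]
0.0935 [-0.1  0.1  0.1]
0.092 [0.6 0.6 0.2]
0.091 [-0.3  0.1  2.1]
f0 [-0.1  0.1  0.4]
0.028 [ 0.3 -0.2 -0.9]; 0.0265 [-0.1 -0.2 -0.4]; 0.025 [ 0.3  0.  -0.4]; 0.0235 [-0.1 -0.2 -0.6]; 0.022 [-0.2 -0.  -0.5]; 0.0205 [ 0.4 -0.1 -0. ]; 0.019 [ 0.4 -0.6 -0.1]; 0.0175 [-0.7 -0.  -0.2]; 0.016 [-0.8 -0.2 -0.7]; 0.0145 [-0.2  0.2 -0.9]; 0.013 [-0.3 -0.4 -0.9]; 0.0115 [ 0.  -0.3 -0.2]; 0.01 [-1.5 -0.8  1.4]; 0.0085 [-1.9 -0.4  0.9]; 0.007 [-5.5 -0.8  3.8]; 0.0055 [-9.  -1.4  6.2]; 24.9833
scene 0.08928097022645012 ((512.0753784179688, 330.96563720703125), (114.41450500488281, 112.7308120727539), 50.78199768066406)
top 0.08890237542877796 ((509.4567565917969, 329.24700927734375), (111.07954406738281, 111.3476791381836), 50.94711685180664)
```

```bash
python3 - <<'E'
from h import *
c=np.array([.5105,.330]); F=lambda n=6:np.mean([(env.pause(.02),env.sense()["wrist_force"])[1] for _ in range(n)],0)
def plane():
    w=cloud(snapshot("top")).reshape(-1,3); r=w[(np.hypot(*(w[:,:2]-c).T)<.075)&(abs(w[:,2]-.089)<.004)]
    C=np.c_[r[:,:2]-c,np.ones(len(r))]; print("plane",np.linalg.lstsq(C,r[:,2],rcond=None)[0].round(4))
plane()
for d in(185.5,5.5):
    a=np.radians(d); p=c+.06*np.array([np.cos(a),np.sin(a)])
    env.move_straight([*p,.15],rate=.2); env.move_straight([*p,.094],rate=.1); f0=F()
    for z in np.arange(.091,.083,-.0007):
        env.move_straight([*p,z],rate=.03); f=F(3)-f0
        if f[2]>3: break
    print(d,env.sense()["position"][2],f.round(1)); env.move_straight([*p,.15],rate=.2)
env.move_straight([.42,.25,.25],rate=.25); plane()
s=snapshot("scene"); save("end",s["frame"][60:420,130:530]); W=cloud(s)
for n in("jar","goat_log","price_clip","soft_cheese","orange_round","comte_piece"):
    m=finder.masks_of(n,"scene")[:1]
    if m: print(n,np.round(m[0]["rect"]),np.nanmedian(W[m[0]["mask"]],0).round(3))
print(env.sense()["t"])
E
```

```text
plane [-0.0004  0.003   0.089 ]
185.5 0.08929450157492164 [-0.9 -1.1  3.1]
5.5 0.08931036979355528 [-2.3 -0.5  4.9]
plane [-0.0015  0.0017  0.089 ]
jar [325. 178.  22.  28.] [ 0.399 -0.173  0.054]
goat_log [412. 282.  25.  31.] [0.407 0.196 0.056]
price_clip [358. 222.  20.  37.] [ 0.402 -0.002  0.012]
soft_cheese [252. 289.  40.  40.] [0.709 0.002 0.032]
orange_round [210. 204.  30.  33.] [ 0.672 -0.268  0.033]
comte_piece [325. 382.  47.  50.] [0.701 0.283 0.049]
33.8333
```

View pics/end.png

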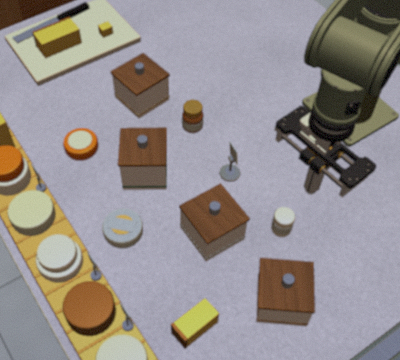

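The picture shows the lid at about (286, 285) flat on its crock with no rim showing. The bystanders haven't moved and the arm is clear of everything.

```bash
python3 -c "
from h import *
print(workorder.job_done())"
```

```text
the job is handed in; nothing more can be done
None
```

The rocking lid was the one at about (0.50, 0.33): I pushed it home, it dropped 7 mm and now lies flat and firm at two opposite corners, nothing else moved, and I handed the job in (about 34 s used); I pressed no other lid, since the camera had already singled this one out.

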